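# Sort salvaged battery cells into their racks

### The job

Sort the five salvaged battery cells into the grey holders on the bench: stand the two fat round cells upright in the rack with the two wide wells and the two thin round cells upright in the rack with the two narrow wells, one cell to a well, and lay the flat silver pack flat inside the low tray. All five must end resting on the floors of their holders, released and still; leave the black power adapter and the roll of tape where they are.

Things in the scene. Friction and masses are not known exactly. Their poses are not given: they have to be found in the camera images.
- fat_cell_a: fat round battery cell in blue wrap with a steel button on top, 34 mm diameter, 62 mm tall, about 140 g, standing upright loose on the bench; origin at the centre of its underside, z up along the cell; the two fat cells are alike and interchangeable
- fat_cell_b: fat round battery cell in blue wrap with a steel button on top, 34 mm diameter, 62 mm tall, about 140 g, standing upright loose on the bench; origin at the centre of its underside, z up along the cell; the two fat cells are alike and interchangeable
- thin_cell_a: thin round battery cell in blue wrap with a steel button on top, 18 mm diameter, 65 mm tall, about 47 g, standing upright loose on the bench (easily knocked over); origin at the centre of its underside, z up along the cell; the two thin cells are alike and interchangeable
- thin_cell_b: thin round battery cell in blue wrap with a steel button on top, 18 mm diameter, 65 mm tall, about 47 g, standing upright loose on the bench (easily knocked over); origin at the centre of its underside, z up along the cell; the two thin cells are alike and interchangeable
- flat_pack: flat silver pouch-cell pack with two white paper bands, a rigid brick 74 mm long (its x) by 44 mm wide (its y) by 26 mm thick, about 160 g, lying flat loose on the bench at any yaw; origin at the centre of its underside, z up
- wide_rack: fixed grey plastic block, 66 mm (its x) by 128 mm (its y) and 24 mm tall, with two open square wells 54 mm wide side by side along its y, well centres at x = 0, y = +31 mm and -31 mm; the wells are 20 mm deep, their floor 4 mm above the bench; origin at the centre of the underside on the bench, z up; yaw within 25 degrees. For the fat cells.
- narrow_rack: fixed grey plastic block, 66 mm (its x) by 128 mm (its y) and 24 mm tall, with two open square wells 36 mm wide side by side along its y, well centres at x = 0, y = +31 mm and -31 mm; the wells are 20 mm deep, their floor 4 mm above the bench; origin at the centre of the underside on the bench, z up; yaw within 25 degrees. For the thin cells.
- low_tray: fixed grey plastic open tray with a single bay, outside 74 mm (its x) by 104 mm (its y), 14 mm tall, walls 4 mm, floor 4 mm thick, so the bay is 66 by 96 mm and 10 mm deep, for the flat pack with its long side along the tray's y; origin at the centre of the underside on the bench, z up; yaw within 25 degrees
- adapter: black power adapter brick, 110 mm (its x) by 50 mm by 32 mm tall, 350 g, loose on the bench to one side; not to be moved; origin at the centre of its underside
- tape_roll: roll of amber tape lying flat, 84 mm outside diameter, 60 mm hole, 24 mm tall, loose on the bench to one side; not to be moved; origin at the centre of its underside
Things that resemble listed ones, but are neither listed nor needed, are in the scene too. Leave any turquoise look-alike of the thin_cell_a alone. What is shaped like the low_tray but red is not meant.

How it is judged:
At the end, for the whole second after the job is handed in: Fat cells in separate wells of the wide rack (12 mm of well centre per axis), thin cells likewise in the narrow rack (11 mm), upright to 0.15 rad, underside at most 10 mm above the rack's; pack in the low tray (14 mm, at most 9 mm up, level to 0.1 rad); all at rest (0.03 m/s, 0.3 rad/s) (x of fat_cell_a in the frame of wide_rack between -0.012 and 0.012 m and z of fat_cell_a in the frame of wide_rack between 0 and 0.01 m and angle between each of fat_cell_a, fat_cell_b, thin_cell_a, thin_cell_b's own z axis and vertical below 0.15 rad and linear speed of each of fat_cell_a, fat_cell_b, thin_cell_a, thin_cell_b, flat_pack below 0.03 m/s and angular speed of each of fat_cell_a, fat_cell_b, thin_cell_a, thin_cell_b, flat_pack below 0.3 rad/s and x of fat_cell_b in the frame of wide_rack between -0.012 and 0.012 m and z of fat_cell_b in the frame of wide_rack between 0 and 0.01 m and ((y of fat_cell_a in the frame of wide_rack between 0.019 and 0.043 m and y of fat_cell_b in the frame of wide_rack between -0.043 and -0.019 m) or (y of fat_cell_a in the frame of wide_rack between -0.043 and -0.019 m and y of fat_cell_b in the frame of wide_rack between 0.019 and 0.043 m)) and x of thin_cell_a in the frame of narrow_rack between -0.011 and 0.011 m and z of thin_cell_a in the frame of narrow_rack between 0 and 0.01 m and x of thin_cell_b in the frame of narrow_rack between -0.011 and 0.011 m and z of thin_cell_b in the frame of narrow_rack between 0 and 0.01 m and ((y of thin_cell_a in the frame of narrow_rack between 0.02 and 0.042 m and y of thin_cell_b in the frame of narrow_rack between -0.042 and -0.02 m) or (y of thin_cell_a in the frame of narrow_rack between -0.042 and -0.02 m and y of thin_cell_b in the frame of narrow_rack between 0.02 and 0.042 m)) and x of flat_pack in the frame of low_tray between -0.014 and 0.014 m and y of flat_pack in the frame of low_tray between -0.014 and 0.014 m and z of flat_pack in the frame of low_tray between 0 and 0.009 m and angle between flat_pack's own z axis and vertical below 0.1 rad); the robot touches nothing.
It fails at once if the power adapter is moved more than 20 mm (distance of adapter from where it was at the start of the episode above 0.02 m).
It fails at once if the tape roll is moved more than 20 mm (distance of tape_roll from where it was at the start of the episode above 0.02 m).
It also fails if it takes over 118 s, if anything falls off the work surface, if the arm or the gripper's body presses on something with over 40 N, if the wrist force passes 120 N, or if a joint passes its speed limit or range.

### The arm

A 6-joint arm with a two-finger parallel gripper is mounted at the origin on the work surface. World frame = base frame: x ahead of the robot, y to its left, z up, the work surface at z = 0. Lengths are in m, angles in rad, forces in N, time in s.
With the tool pointing down it reaches from about 0.35 to 0.85 m from the base axis. Payload 8.1 kg.
Tool frame: the origin (TCP) lies midway between the tips of the shut fingers; the grasp point (between the pads) lies 19 mm behind it (r.hold_point_z is the distance from the TCP to the grasp point, in m); z points along the fingers, y is the line along which they close (so a half turn about z gives the same grasp; the last joint's range is limited). The gripper opens to 85 mm and grips with 20 to 120 N. Pads are 22 mm wide; open, the fingers measure 114 mm over their backs; the gripper's body (76 mm by 85 mm) begins 54 mm behind the grasp point. The pads swing forward as they close: fully open they stand 13 mm farther back than shut.
Start: joints at [1.245, 0.13, 1.488, -0, 1.523, -0.085], TCP at [0.143, 0.583, 0.231] pointing down, gripper open.
Joint ranges: [-2.96, 2.96], [-0.89, 2.26], [0.02, 2.5], [-1.34, 4.48], [0, 2.73], [-2.66, 2.66]. Speed limits (rad/s): [2.39, 2.39, 2.79, 3.14, 3.14, 3.14].

### API

Orientations are given as a unit quaternion [w, x, y, z].
In Python, from rig import r, vision, workorder gives the robot as it stands.
- The arm moves only by the shell command python3 -m inch 'ROWS'. ROWS is a JSON object whose one key "targets" holds a list of rows, each an object with "claw": the finger opening in m, from 0 to 0.0854; "translation": the shift along the world's x, y, z in m, a list of three; "yaw": the turn about the world's z in rad. In form: {"targets": [{"claw": claw, "translation": [dx, dy, dz], "yaw": yaw}, ...]}. A call has 1 to 20 rows; each row is the pose to reach, as a shift and turn from the pose commanded when the call began; what a row does not reach only later rows make up. A row lasts 1/8 s, in which the tool goes at most 62.5 mm and 10.7 degrees, less where a joint would pass 70% of its speed; a pose out of reach is approached as far as the arm can. A call with a gripper value outside its range is refused whole. The fingers move at their own pace and stop on an object; the grip force is fixed at half the most. Time passes only in rows, so rows that repeat a pose let the fingers close. It gives the time, the measured TCP pose, the force, the opening and the grip force at its end, in the units of the state.
- r.sense(): the state, without advancing time (a new reading comes with each control period).
- vision.read_camera(name): name is "scene" or "side" or "wrist"; returns a dict with "image" (420x560x3 uint8, red, green, blue), "fov_y" (degrees; the focal length in pixels is half the picture's height over the tangent of half this angle, whatever the lens; pixels are square), "cx", "cy" (the principal point, pixels), "xyz" and "orientation" of the camera in the world. Camera axes: x right, y up, looking along -z (the intrinsics and any distortion apply to the point x, -y, -z); pixel columns grow to the right and rows downward; lengths in m; the calibration is good to about 2 mm. A picture is of the moment at which its call begins. There is no depth.
- workorder.job_done(): hands the job in; it is judged then, once.
Trained networks look in a picture, given as the dict that the camera call returned (one of the last four; its "shot" number tells which), for a name from the list of things; names that differ only in an ending like _2 or _b are one class to them, and where a whole thing is asked for, a point or a joint stands for the part that bears it (a point fixed in the world has none). Each returns a list of dicts, best first, with "score" (0 to 1); they miss things now and then, are a little off and sometimes report something else, mostly with a low value. They report only what shows in the picture. A call takes as long as a camera call. They do not tell look-alikes from the thing itself.
- vision.recognise(query, picture): "extent" ([left, top, right, bottom] in pixels, round what is visible of it).
The state is a dict: "time_s": time; "joint_pos": joint angles; "dq": joint speeds; "joint_efforts": joint torques, N m; "tool_pos": TCP position; "tool_rot": TCP orientation; "contact_force": force on the tool from outside, world axes, zero at the start; "wrist_torque": the same for the moment, N m; "finger_gap": opening from 0.0 (shut) to 1.0 (fully open); "gripper_force": force on a finger pad.
Only numpy, scipy, OpenCV 4.12 (cv2) and the standard library are available. Lean on these libraries where they do the work, as an engineer would, in place of code of your own. Each camera call takes 0.05 s, during which the arm holds its last target. There are 200 camera calls.

## Working session

There is one attempt and no reset: what is moved stays moved. The work goes in short steps, Python scripts to look and compute and a shell command to move; the robot and the scene stay as the last step left them, time stands still between calls to the robot, and variables do not carry over. Pictures are saved under pics/ and viewed, at most 16 in all, crops included, and the job is handed in when it is done.

```bash
mkdir -p pics; ls; cat > h.py <<'E'
from rig import r, vision, workorder
import numpy as np, cv2
from scipy.spatial.transform import Rotation as R
def rot(q): return R.from_quat([q[1],q[2],q[3],q[0]]).as_matrix()
def px2w(p,u,v,z):
    f=p["image"].shape[0]/2/np.tan(np.radians(p["fov_y"])/2)
    d=rot(p["orientation"])@np.array([(u-p["cx"])/f,-(v-p["cy"])/f,-1.])
    o=np.array(p["xyz"]); return o+d*(z-o[2])/d[2]
def w2px(p,X):
    f=p["image"].shape[0]/2/np.tan(np.radians(p["fov_y"])/2)
    c=rot(p["orientation"]).T@(np.array(X)-np.array(p["xyz"]))
    return np.array([p["cx"]-f*c[0]/c[2], p["cy"]+f*c[1]/c[2]])
def save(p,n): cv2.imwrite("pics/"+n,cv2.cvtColor(p["image"],cv2.COLOR_RGB2BGR))
E
python3 - <<'E'
from h import *
import pickle
P={}
for n in ["scene","side","wrist"]:
    p=vision.read_camera(n); save(p,n+"0.png"); P[n]=p
    print(n,{k:(np.round(v,3) if k!="image" else 0) for k,v in p.items() if k!="image"})
    for q in ["fat_cell_a","thin_cell_a","flat_pack","wide_rack","narrow_rack","low_tray","adapter","tape_roll"]:
        print(q,[(round(d["score"],2),[int(x) for x in d["extent"]]) for d in vision.recognise(q,p)])
pickle.dump(P,open("P0.pkl","wb"))
print(r.sense())
E
```

```text
pics
scene {'fov_y': np.float64(53.604), 'cx': np.float64(276.924), 'cy': np.float64(212.346), 'xyz': array([ 1.165, -0.271,  0.811]), 'orientation': array([0.797, 0.284, 0.189, 0.498]), 'shot': np.int64(1)}
fat_cell_a [(0.69, [152, 185, 168, 213]), (0.6, [254, 167, 266, 192])]
thin_cell_a [(0.5, [321, 124, 328, 142]), (0.45, [201, 190, 211, 210]), (0.42, [200, 171, 213, 187])]
flat_pack [(0.87, [285, 162, 319, 183]), (0.17, [252, 169, 265, 192])]
wide_rack [(0.91, [273, 221, 331, 264])]
narrow_rack [(0.7, [150, 229, 214, 279])]
low_tray [(0.75, [348, 170, 398, 198]), (0.56, [381, 209, 433, 243])]
adapter [(0.82, [386, 115, 408, 151])]
tape_roll [(0.71, [73, 229, 111, 260]), (0.6, [348, 172, 397, 195])]
side {'fov_y': np.float64(54.509), 'cx': np.float64(278.913), 'cy': np.float64(212.974), 'xyz': array([0.306, 0.83 , 0.659]), 'orientation': array([-0.118, -0.072,  0.453,  0.88 ]), 'shot': np.int64(2)}
fat_cell_a [(0.72, [214, 207, 259, 238]), (0.49, [349, 166, 360, 187])]
thin_cell_a [(0.74, [328, 287, 336, 313]), (0.58, [325, 181, 331, 194]), (0.57, [323, 194, 331, 215]), (0.52, [3
[... 730 characters left out ...]
 1.24460446e+00,  1.30390459e-01,  1.48822339e+00,  4.04885112e-05,
        1.52298828e+00, -8.53941004e-02]), 'dq': array([-2.76113846e-04, -1.00166110e-03, -1.14653976e-04,  8.49168861e-04,
       -6.91890412e-05,  1.98131643e-03]), 'joint_efforts': array([ 1.57200247e-03, -5.69285131e+01, -5.00880289e+01, -8.24072049e-05,
        6.59056441e-04,  2.75371184e-05]), 'tool_pos': array([0.14304702, 0.58269871, 0.23128506]), 'tool_rot': array([-2.07627792e-05,  1.20109174e-01,  9.92760689e-01, -5.06738931e-07]), 'contact_force': array([-0.36164878,  0.56991361, -0.02954188]), 'wrist_torque': array([-0.02154426, -0.03436147,  0.04221571]), 'gripper_force': 0.0, 'finger_gap': 1.0004039344954339}
```

View both.

```bash
python3 - <<'E'
import cv2
a=cv2.imread("pics/scene0.png")[90:310,60:460]; cv2.imwrite("pics/s1.png",cv2.resize(a,(800,440),interpolation=cv2.INTER_CUBIC))
a=cv2.imread("pics/side0.png")[130:420,190:420]; cv2.imwrite("pics/s2.png",cv2.resize(a,(460,580),interpolation=cv2.INTER_CUBIC))
E
```

```text
(no output)
```

View pics/s1.png

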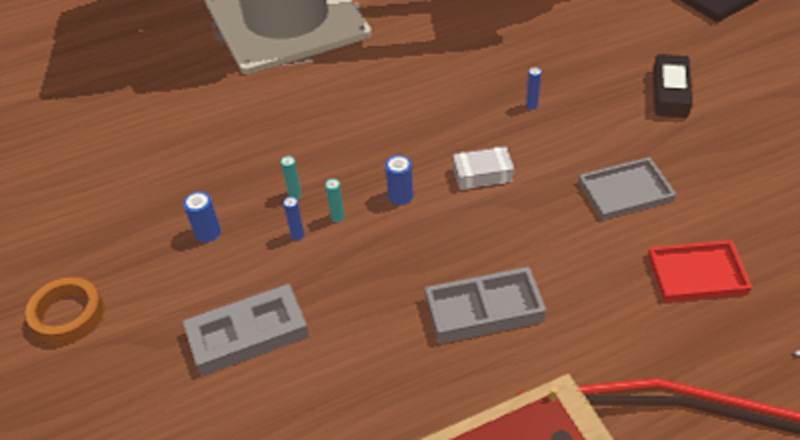

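View pics/s2.png

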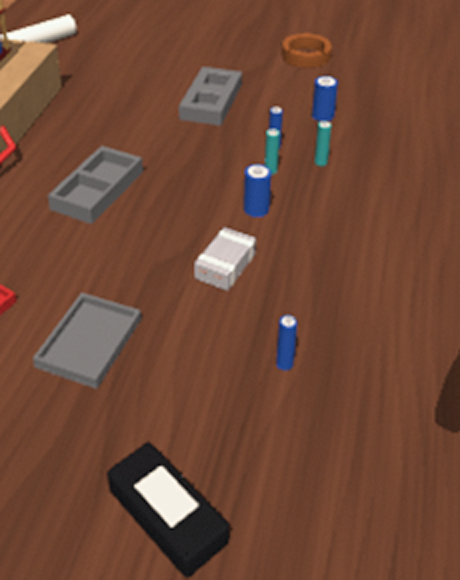

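```bash
cat >> h.py <<'E'
def tri(obs):
    A=np.zeros((3,3));b=np.zeros(3)
    for p,u,v in obs:
        o=np.array(p["xyz"]);d=px2w(p,u,v,0)-o;d/=np.linalg.norm(d);M=np.eye(3)-np.outer(d,d);A+=M;b+=M@o
    return np.linalg.solve(A,b)
E
python3 - <<'E'
from h import *
import pickle
P=pickle.load(open("P0.pkl","rb"));s,d=P["scene"],P["side"]
S=lambda a:(a[0]/2+60-.25,a[1]/2+90-.25)
D=lambda a:(a[0]/2+190-.25,a[1]/2+130-.25)
for n,a,b in [("fatfar",(198,201),(325,83)),("fatnear",(399,163),(258,172)),("thinnear",(534,71),(288,322)),("thinfar",(291,202),(276,110)),
 ("turq1",(289,160),(324,125)),("turq2",(333,184),(273,133)),("pack",(483,163),(227,252)),("narrow",(246,321),(212,90)),("wide",(484,299),(96,180)),("tray",(627,185),(89,336)),("red",(699,268),(0,300)),("tape",(64,303),(307,45)),("adapter",(674,82),(167,495))]:
    X=tri([(s,*S(a)),(d,*D(b))]); print(n,X.round(3), px2w(s,*S(a),X[2]).round(3))
# wrist camera offset in tool frame
w=P["wrist"]; st=r.sense(); Rt=rot(st["tool_rot"]); print((Rt.T@(np.array(w["xyz"])-st["tool_pos"])).round(4), (Rt.T@rot(w["orientation"])).round(3))
E
```

```text
fatfar [ 0.397 -0.243  0.058] [ 0.394 -0.244  0.058]
fatnear [0.448 0.007 0.06 ] [0.447 0.007 0.06 ]
thinnear [0.368 0.253 0.062] [0.366 0.253 0.062]
thinfar [ 0.453 -0.141  0.062] [ 0.452 -0.141  0.062]
turq1 [ 0.382 -0.119  0.063] [ 0.381 -0.119  0.063]
turq2 [ 0.446 -0.083  0.062] [ 0.446 -0.084  0.062]
pack [0.461 0.122 0.021] [0.461 0.122 0.021]
narrow [ 0.569 -0.243  0.022] [ 0.568 -0.244  0.022]
wide [0.662 0.02  0.018] [0.66  0.019 0.018]
tray [0.575 0.278 0.011] [0.575 0.278 0.011]
red [0.711 0.266 0.009] [0.73  0.278 0.009]
tape [ 0.449 -0.429  0.022] [ 0.448 -0.429  0.022]
adapter [0.44  0.446 0.026] [0.442 0.447 0.026]
[ 0.0816 -0.0003 -0.1428] [[ 0.001  0.949  0.316]
 [ 1.    -0.001 -0.   ]
 [ 0.     0.316 -0.949]]
```

```bash
python3 -m inch '{"targets":[{"claw":0.085,"translation":[0.06,-0.06,0.05],"yaw":0.1},{"claw":0.085,"translation":[0.357,-0.383,0.05],"yaw":0.241},{"claw":0.085,"translation":[0.357,-0.383,0.05],"yaw":0.241},{"claw":0.085,"translation":[0.357,-0.383,0.05],"yaw":0.241},{"claw":0.085,"translation":[0.357,-0.383,0.05],"yaw":0.241},{"claw":0.085,"translation":[0.357,-0.383,0.05],"yaw":0.241},{"claw":0.085,"translation":[0.357,-0.383,0.05],"yaw":0.241},{"claw":0.085,"translation":[0.357,-0.383,0.05],"yaw":0.241},{"claw":0.085,"translation":[0.357,-0.383,0.05],"yaw":0.241},{"claw":0.085,"translation":[0.357,-0.383,0.05],"yaw":0.241},{"claw":0.085,"translation":[0.357,-0.383,0.05],"yaw":0.241},{"claw":0.085,"translation":[0.357,-0.383,0.05],"yaw":0.241},{"claw":0.085,"translation":[0.357,-0.383,0.05],"yaw":0.241}]}'
python3 - <<'E'
from h import *
import pickle
p=vision.read_camera("wrist");save(p,"w1.png");pickle.dump(p,open("w1.pkl","wb"));print(p["xyz"])
E
python3 -m inch '{"targets":[{"claw":0.085,"translation":[0,-0.06,0],"yaw":0},{"claw":0.085,"translation":[0,-0.12,0],"yaw":0},{"claw":0.085,"translation":[0,-0.18,0],"yaw":0},{"claw":0.085,"translation":[0,-0.24,0],"yaw":0},{"claw":0.085,"translation":[0,-0.3,0],"yaw":0},{"claw":0.085,"translation":[0,-0.3,0],"yaw":0},{"claw":0.085,"translation":[0,-0.3,0],"yaw":0},{"claw":0.085,"translation":[0,-0.3,0],"yaw":0}]}'
python3 - <<'E'
from h import *
import pickle
p=vision.read_camera("wrist");save(p,"w2.png");pickle.dump(p,open("w2.pkl","wb"));print(p["xyz"],r.sense()["time_s"])
E
```

```text
time_s: 2.98
tool_pos: [0.4995, 0.2006, 0.2814]
tool_rot: [0.0, -0.001, 1.0, 0.0]
contact_force: [-0.1, -0.1, 0.2]
finger_gap: 0.993
gripper_force: 0.0
[0.41780874 0.20021526 0.42414371]
time_s: 4.03
tool_pos: [0.5002, -0.0989, 0.2813]
tool_rot: [0.0, -0.001, 1.0, 0.0]
contact_force: [0.1, 0.7, -0.6]
finger_gap: 0.995
gripper_force: 0.0
[ 0.41850735 -0.09927631  0.42410137] 4.075
```

View pics/w1.png

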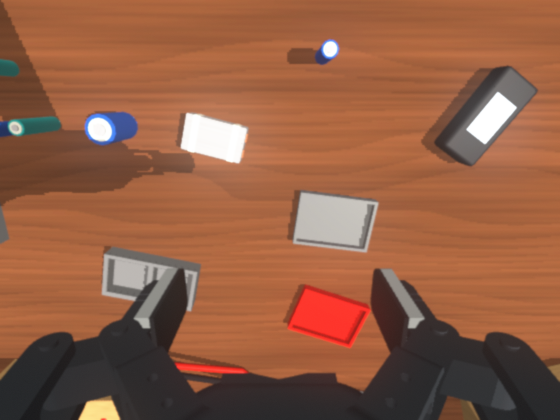

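View pics/w2.png

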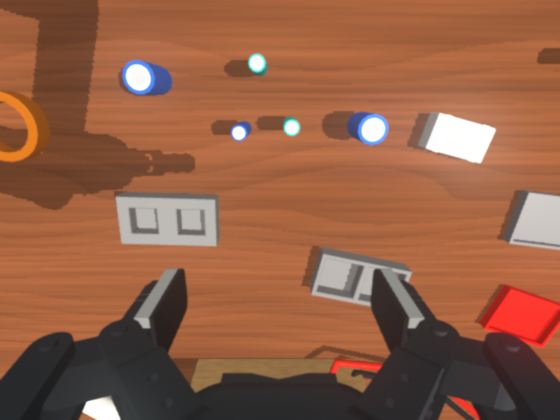

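```bash
python3 - <<'E'
from h import *
import pickle
w={k:pickle.load(open(k+".pkl","rb")) for k in("w1","w2")}
def crop(k,x,y,wd,ht,s=4): 
    a=cv2.cvtColor(w[k]["image"],cv2.COLOR_RGB2BGR)[y:y+ht,x:x+wd]; return cv2.resize(a,None,fx=s,fy=s,interpolation=cv2.INTER_CUBIC)
c=np.zeros((600,800,3),np.uint8)
for im,x,y in [(crop("w1",90,240,100,75,4),0,0),(crop("w2",110,185,100+15,70,3),400,0),(crop("w1",285,180,100,75,4),0,300),(crop("w1",172,103,85,65,4),400,300)]:
    h,ww=im.shape[:2]; h=min(h,600-y);ww=min(ww,800-x); c[y:y+h,x:x+ww]=im[:h,:ww]
cv2.imwrite("pics/c1.png",c)
for k,p in w.items():
    hsv=cv2.cvtColor(p["image"],cv2.COLOR_RGB2HSV)
    m=((hsv[...,1]<60)&(hsv[...,2]>120)).astype(np.uint8)
    n,l,st,ce=cv2.connectedComponentsWithStats(m)
    for i in range(1,n):
        if st[i,4]>40 and ce[i][1]<300:
            cn,_=cv2.findContours((l==i).astype(np.uint8),cv2.RETR_EXTERNAL,cv2.CHAIN_APPROX_NONE)
            rr=cv2.minAreaRect(cn[0]); print(k,st[i],ce[i].round(1),"rect",np.round(cv2.boxPoints(rr),1).tolist())
E
```

```text
w1 [323  42  14  15 160] [329.8  48.6] rect [[323.0, 42.0], [336.0, 42.0], [336.0, 56.0], [323.0, 56.0]]
w1 [ 458   85   60   60 1582] [489.9 117. ] rect [[456.3999938964844, 133.6999969482422], [498.8999938964844, 84.0999984741211], [521.7000122070312, 103.5999984741211], [479.20001220703125, 153.10000610351562]]
w1 [ 180  113   68   50 2393] [213.  137.2] rect [[176.5, 148.0], [186.1999969482422, 110.4000015258789], [248.6999969482422, 126.5], [239.10000610351562, 164.10000610351562]]
w1 [ 88 118  24  24 436] [ 99.4 129.3] rect [[83.0, 128.0], [98.0, 113.0], [115.5, 130.5], [100.5, 145.5]]
w1 [  9 122  13  12 128] [ 15.1 127.5] rect [[9.0, 122.0], [21.0, 122.0], [21.0, 133.0], [9.0, 133.0]]
w1 [ 293  191   85   61 3886] [333.1 220.9] rect [[291.79998779296875, 242.6999969482422], [298.8999938964844, 189.5], [377.79998779296875, 200.0], [370.70001220703125, 253.1999969482422]]
w1 [ 102  253   75   75 2403] [136.9 281.3] rect [[91.5999984741211, 317.1000061035156], [104.30000305175781, 252.6999969482422], [176.39999389648438, 266.8999938964844], [163.8000030517578, 331.29998779296875
[... 1023 characters left out ...]
60] [538.4 221.5] rect [[508.79998779296875, 242.8000030517578], [515.5, 189.1999969482422], [565.7000122070312, 195.5], [559.0, 249.10000610351562]]
w2 [ 116  196  103   50 4316] [167.8 220. ] rect [[114.69999694824219, 242.8000030517578], [116.0, 195.5], [219.10000610351562, 198.39999389648438], [217.8000030517578, 245.60000610351562]]
w2 [ 311  253  113   75 2941] [361.5 282.3] rect [[309.0, 293.0], [326.6000061035156, 241.6999969482422], [436.6000061035156, 279.5], [419.0, 330.79998779296875]]
w2 [134 269  43  59 712] [153.8 298.2] rect [[132.0, 322.29998779296875], [160.6999969482422, 261.70001220703125], [176.39999389648438, 269.20001220703125], [147.6999969482422, 329.70001220703125]]
```

View pics/c1.png

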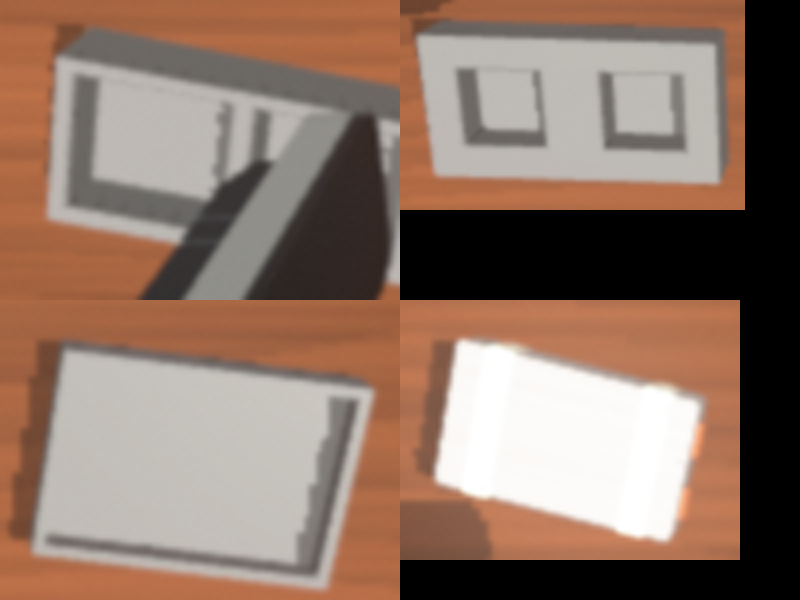

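```bash
python3 - <<'E'
from h import *
import pickle
from scipy.optimize import least_squares
w1,w2=[pickle.load(open(k+".pkl","rb")) for k in("w1","w2")];P=pickle.load(open("P0.pkl","rb"))
sc,sd=P["scene"],P["side"]
def cv(o,s,off): return lambda X,Y:((X-off[0]+.5)/s-.5+o[0],(Y-off[1]+.5)/s-.5+o[1])
S=cv((60,90),2,(0,0));D=cv((190,130),2,(0,0));A=cv((90,240),4,(0,0));B=cv((110,185),3,(400,0));C=cv((285,180),4,(0,300));E=cv((172,103),4,(400,300))
# corner ids (sx,sy)
mm,mp,pp,pm=(-1,-1),(-1,1),(1,1),(1,-1)
def fit(n,hx,hy,x0,obs):
    def pt(q,c):
        a=q[2];x,y=c[0]*hx,c[1]*hy
        return [q[0]+x*np.cos(a)-y*np.sin(a),q[1]+x*np.sin(a)+y*np.cos(a),q[3]]
    f=lambda q:np.concatenate([w2px(p,pt(q,c))-uv for p,c,uv in obs])
    s=least_squares(f,[*x0[:2],x0[3],x0[2]],loss="soft_l1");print(n,s.x.round(4),"yawdeg",np.degrees(s.x[2]).round(1),f(s.x).round(1))
fit("narrow",.033,.064,(.569,-.243,.022,0),[(w2,mm,B(417,35)),(w2,mp,B(715,44)),(w2,pp,B(720,184)),(w2,pm,B(434,176)),(sc,mm,S(183,326)),(sc,mp,S(291,287))])
fit("wide",.033,.064,(.662,.02,.02,0),[(w1,mm,A(57,57)),(w1,pm,A(48,217)),(w1,pp,(191,310)),(sc,mm,S(426,286)),(sc,mp,S(529,269))])
fit("tray",.037,.052,(.575,.278,.011,0),[(w1,mm,C(64,347)),(w1,mp,C(374,387)),(w1,pp,C(325,589)),(w1,pm,C(32,553)),(sc,mm,S(580,185)),(sc,mp,S(651,159))])
fit("pack",.022,.037,(.461,.122,.021,0),[(w1,mm,E(457,340)),(w1,mp,E(705,398)),(w1,pp,E(668,541)),(w1,pm,E(435,484)),(w2,mm,(428,112)),(w2,mp,(496,131)),(w2,pm,(419,147)),(w2,pp,(484,164))])
print("fatnear",tri([(w1,99.4,129.3),(w2,372.9,129.2),(sc,*S(399,163))]).round(4),px2w(w2,372.9,129.2,.062).round(4),px2w(w1,99.4,129.3,.062).round(4))
print("fatfar",tri([(w2,137.8,76.9),(sc,*S(198,201))]).round(4),px2w(w2,137.8,76.9,.062).round(4))
print("thinnear",tri([(w1,329.8,48.6),(sc,*S(534,71))]).round(4),px2w(w1,329.8,48.6,.065).round(4))
print("thinfar",tri([(w2,238.4,132.8),(sc,*S(291,202))]).round(4),px2w(w2,238.4,132.8,.065).round(4))
for t in [(256.4,62.4),(291.5,127.2)]: print("turq",px2w(w2,*t,.065).round(4))
E
```

```text
narrow [ 0.5745 -0.2473 -0.0291  0.021 ] yawdeg -1.7 [ 0.2  0.3 -0.2  0.3 -0.4 -0.2  0.7 -0.2  0.1 -0.9 -0.9  0.1]
wide [ 0.6648  0.0176 -0.2146  0.0238] yawdeg -12.3 [ 0.2 -0.6  0.1  0.2 -0.2  0.4 -0.2  1.   0.  -0.9]
tray [ 0.5786  0.277  -0.1279  0.0099] yawdeg -7.3 [ 0.3  0.7 -0.4  0.4 -0.  -0.5  0.3 -0.3 -0.  -3.4 -0.6  0.5]
pack [ 0.4637  0.1207 -0.2475  0.0236] yawdeg -14.2 [ 0.1 -0.4 -1.1  0.9  0.5  0.3 -0.2 -0.3 10.1  0.4 -0.7 -2.7  4.9  1.5
 -4.7 -0.7]
fatnear [0.4498 0.0047 0.0622] [0.4497 0.0037 0.062 ] [0.45   0.0048 0.062 ]
fatfar [ 0.3977 -0.2448  0.0623] [ 0.3974 -0.2456  0.062 ]
thinnear [0.3697 0.251  0.0653] [0.3699 0.2515 0.065 ]
thinfar [ 0.4539 -0.1423  0.0647] [ 0.4537 -0.1428  0.065 ]
turq [ 0.3835 -0.1219  0.065 ]
turq [ 0.4476 -0.0852  0.065 ]
```

```bash
python3 -m inch '{"targets":[{"claw":0.05,"translation":[-0.02,-0.02,-0.05],"yaw":-0.18},{"claw":0.05,"translation":[-0.046,-0.042,-0.1],"yaw":-0.36},{"claw":0.05,"translation":[-0.046,-0.042,-0.15],"yaw":-0.54},{"claw":0.05,"translation":[-0.046,-0.042,-0.15],"yaw":-0.72},{"claw":0.05,"translation":[-0.046,-0.042,-0.15],"yaw":-0.9},{"claw":0.05,"translation":[-0.046,-0.042,-0.15],"yaw":-1.08},{"claw":0.05,"translation":[-0.046,-0.042,-0.15],"yaw":-1.26},{"claw":0.05,"translation":[-0.046,-0.042,-0.15],"yaw":-1.44},{"claw":0.05,"translation":[-0.046,-0.042,-0.15],"yaw":-1.571},{"claw":0.05,"translation":[-0.046,-0.042,-0.15],"yaw":-1.571},{"claw":0.05,"translation":[-0.046,-0.042,-0.15],"yaw":-1.571}]}'
python3 - <<'E'
from h import *
p=vision.read_camera("wrist");save(p,"w3.png")
E
```

```text
time_s: 5.45
tool_pos: [0.4543, -0.1417, 0.1314]
tool_rot: [0.0, 0.706, 0.709, 0.0]
contact_force: [0.1, -0.0, 0.7]
finger_gap: 0.584
gripper_force: 0.0
```

View pics/w3.png

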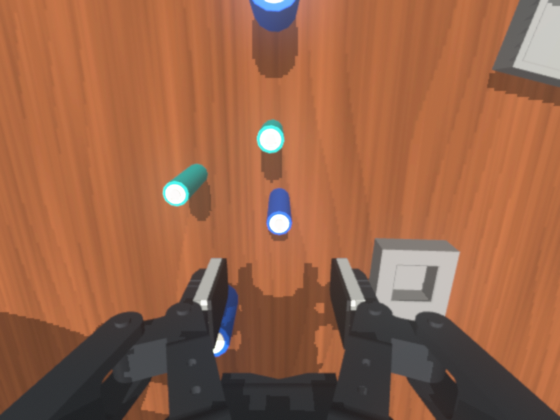

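Wrist view: the blue thin cell's cap is at (279,222), centred between the fingers; the turquoise look-alikes at (270,137) and (177,192) are well clear.

```bash
python3 -m inch '{"targets":[{"claw":0.05,"translation":[0,0,-0.03],"yaw":0},{"claw":0.05,"translation":[0,0,-0.06],"yaw":0},{"claw":0.05,"translation":[0,0,-0.085],"yaw":0},{"claw":0.05,"translation":[0,0,-0.101],"yaw":0},{"claw":0.05,"translation":[0,0,-0.101],"yaw":0},{"claw":0.0,"translation":[0,0,-0.101],"yaw":0},{"claw":0.0,"translation":[0,0,-0.101],"yaw":0},{"claw":0.0,"translation":[0,0,-0.101],"yaw":0},{"claw":0.0,"translation":[0,0,-0.101],"yaw":0},{"claw":0.0,"translation":[0,0,-0.101],"yaw":0},{"claw":0.0,"translation":[0,0,-0.08],"yaw":0},{"claw":0.0,"translation":[0,0,-0.03],"yaw":0},{"claw":0.0,"translation":[0,0,0.0],"yaw":0}]}'
```

```text
time_s: 7.12
tool_pos: [0.4548, -0.1426, 0.1339]
tool_rot: [0.001, 0.707, 0.707, 0.0]
contact_force: [0.6, -0.9, -0.6]
finger_gap: 0.194
gripper_force: 58.5
```

```bash
python3 -m inch '{"targets":[{"claw":0.0,"translation":[0.04,-0.045,0],"yaw":0},{"claw":0.0,"translation":[0.08,-0.09,0],"yaw":0},{"claw":0.0,"translation":[0.11,-0.125,0],"yaw":0},{"claw":0.0,"translation":[0.12,-0.136,0],"yaw":0},{"claw":0.0,"translation":[0.12,-0.136,0],"yaw":0},{"claw":0.0,"translation":[0.12,-0.136,-0.03],"yaw":0},{"claw":0.0,"translation":[0.12,-0.136,-0.055],"yaw":0},{"claw":0.0,"translation":[0.12,-0.136,-0.075],"yaw":0},{"claw":0.0,"translation":[0.12,-0.136,-0.088],"yaw":0},{"claw":0.0,"translation":[0.12,-0.136,-0.095],"yaw":0},{"claw":0.0,"translation":[0.12,-0.136,-0.095],"yaw":0},{"claw":0.0,"translation":[0.12,-0.136,-0.095],"yaw":0}]}'
python3 - <<'E'
from h import *
p=vision.read_camera("wrist");save(p,"w4.png")
E
```

```text
time_s: 8.62
tool_pos: [0.5746, -0.2786, 0.0371]
tool_rot: [0.001, 0.707, 0.707, 0.0]
contact_force: [-0.6, 0.0, -1.2]
finger_gap: 0.192
gripper_force: 58.7
```

View pics/w4.png

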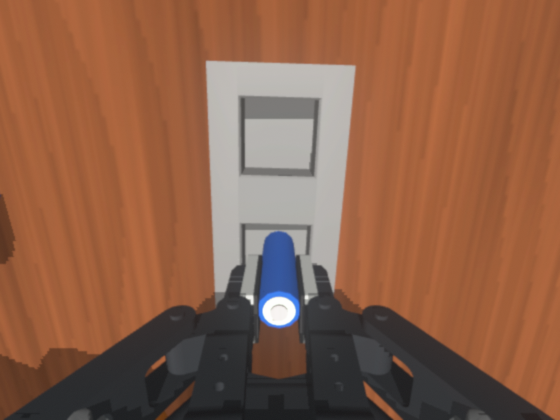

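```bash
python3 -m inch '{"targets":[{"claw":0.0,"translation":[0,0,-0.0015],"yaw":0},{"claw":0.05,"translation":[0,0,-0.0015],"yaw":0},{"claw":0.05,"translation":[0,0,-0.0015],"yaw":0},{"claw":0.05,"translation":[0,0,0],"yaw":0},{"claw":0.06,"translation":[0,0,0.03],"yaw":0},{"claw":0.065,"translation":[0,0,0.07],"yaw":0},{"claw":0.065,"translation":[0,0,0.095],"yaw":0},{"claw":0.065,"translation":[-0.05,0.01,0.095],"yaw":0},{"claw":0.065,"translation":[-0.1,0.02,0.095],"yaw":0},{"claw":0.065,"translation":[-0.15,0.03,0.095],"yaw":0},{"claw":0.065,"translation":[-0.176,0.033,0.095],"yaw":0},{"claw":0.065,"translation":[-0.176,0.033,0.095],"yaw":0},{"claw":0.065,"translation":[-0.176,0.033,0.095],"yaw":0}]}'
python3 - <<'E'
from h import *
p=vision.read_camera("wrist");save(p,"w5.png")
E
```

```text
time_s: 10.3
tool_pos: [0.3989, -0.2457, 0.1318]
tool_rot: [0.001, 0.707, 0.707, 0.0]
contact_force: [-0.3, 0.0, 1.7]
finger_gap: 0.759
gripper_force: 0.0
```

View pics/w5.png

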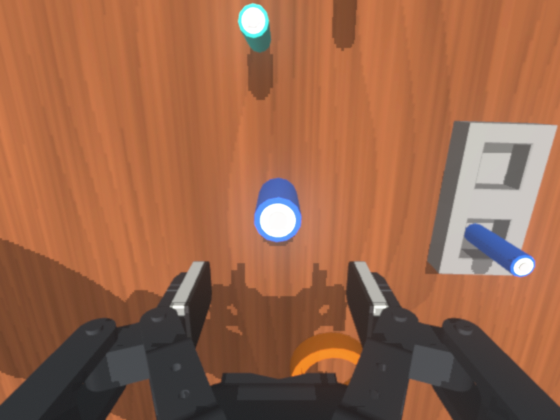

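Thin cell stands in its well (501,245); the fat cell (278,215) is centred between the fingers.

```bash
python3 -m inch '{"targets":[{"claw":0.065,"translation":[0,0,-0.03],"yaw":0},{"claw":0.065,"translation":[0,0,-0.06],"yaw":0},{"claw":0.065,"translation":[0,0,-0.085],"yaw":0},{"claw":0.065,"translation":[0,0,-0.101],"yaw":0},{"claw":0.065,"translation":[0,0,-0.101],"yaw":0},{"claw":0.0,"translation":[0,0,-0.101],"yaw":0},{"claw":0.0,"translation":[0,0,-0.101],"yaw":0},{"claw":0.0,"translation":[0,0,-0.101],"yaw":0},{"claw":0.0,"translation":[0,0,-0.101],"yaw":0},{"claw":0.0,"translation":[0,0,-0.101],"yaw":0},{"claw":0.0,"translation":[0,0,-0.08],"yaw":0},{"claw":0.0,"translation":[0,0,-0.03],"yaw":0},{"claw":0.0,"translation":[0,0,0.0],"yaw":0}]}'
python3 -m inch '{"targets":[{"claw":0.0,"translation":[0.04,0.035,0],"yaw":0},{"claw":0.0,"translation":[0.08,0.071,0],"yaw":0},{"claw":0.0,"translation":[0.12,0.107,0],"yaw":0},{"claw":0.0,"translation":[0.16,0.143,0],"yaw":0},{"claw":0.0,"translation":[0.2,0.179,0],"yaw":0},{"claw":0.0,"translation":[0.235,0.21,0],"yaw":0},{"claw":0.0,"translation":[0.26,0.2325,0],"yaw":0},{"claw":0.0,"translation":[0.26,0.2325,0],"yaw":0},{"claw":0.0,"translation":[0.26,0.2325,0],"yaw":0},{"claw":0.0,"translation":[0.26,0.2325,-0.03],"yaw":0},{"claw":0.0,"translation":[0.26,0.2325,-0.055],"yaw":0},{"claw":0.0,"translation":[0.26,0.2325,-0.075],"yaw":0},{"claw":0.0,"translation":[0.26,0.2325,-0.088],"yaw":0},{"claw":0.0,"translation":[0.26,0.2325,-0.0955],"yaw":0},{"claw":0.0,"translation":[0.26,0.2325,-0.0955],"yaw":0},{"claw":0.0,"translation":[0.26,0.2325,-0.0955],"yaw":0}]}'
python3 - <<'E'
from h import *
p=vision.read_camera("wrist");save(p,"w6.png")
E
```

```text
time_s: 11.98
tool_pos: [0.3987, -0.2458, 0.1339]
tool_rot: [0.001, 0.707, 0.707, 0.0]
contact_force: [1.2, -0.7, -2.2]
finger_gap: 0.38
gripper_force: 59.9
time_s: 13.98
tool_pos: [0.6587, -0.0129, 0.0365]
tool_rot: [0.001, 0.707, 0.707, 0.0]
contact_force: [-0.7, -0.2, -1.7]
finger_gap: 0.375
gripper_force: 60.3
```

View pics/w6.png

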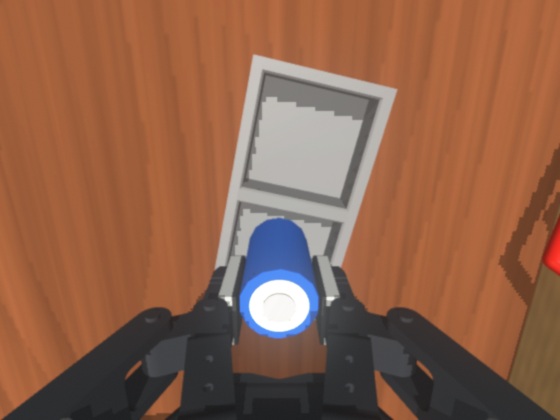

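Fat cell is inside the lower well of the wide rack (280,300). Release and go to the near fat cell.

```bash
python3 -m inch '{"targets":[{"claw":0.0,"translation":[0,0,-0.001],"yaw":0},{"claw":0.065,"translation":[0,0,-0.001],"yaw":0},{"claw":0.065,"translation":[0,0,-0.001],"yaw":0},{"claw":0.065,"translation":[0,0,0],"yaw":0},{"claw":0.065,"translation":[0,0,0.03],"yaw":0},{"claw":0.065,"translation":[0,0,0.07],"yaw":0},{"claw":0.065,"translation":[0,0,0.0955],"yaw":0},{"claw":0.065,"translation":[-0.05,0.004,0.0955],"yaw":0},{"claw":0.065,"translation":[-0.1,0.008,0.0955],"yaw":0},{"claw":0.065,"translation":[-0.15,0.012,0.0955],"yaw":0},{"claw":0.065,"translation":[-0.19,0.016,0.0955],"yaw":0},{"claw":0.065,"translation":[-0.208,0.017,0.0955],"yaw":0},{"claw":0.065,"translation":[-0.208,0.017,0.0955],"yaw":0},{"claw":0.065,"translation":[-0.208,0.017,0.0955],"yaw":0}]}'
python3 - <<'E'
from h import *
for n in("wrist","scene"):
    p=vision.read_camera(n)
    print(n,[(round(d["score"],2),[int(x) for x in d["extent"]]) for d in vision.recognise("fat_cell_a",p)])
    if n=="wrist": save(p,"w7.png"); print(w2px(p,[.4499,.0045,.062]))
    else: print(w2px(p,[.6582,-.0127,.066]))
E
```

```text
time_s: 15.78
tool_pos: [0.4509, 0.0041, 0.1317]
tool_rot: [0.001, 0.707, 0.707, 0.0]
contact_force: [-0.2, -0.2, -0.6]
finger_gap: 0.76
gripper_force: 0.0
wrist [(0.75, [498, 197, 559, 265]), (0.58, [253, 178, 300, 240])]
[277.71174966 219.85853943]
scene [(0.63, [252, 170, 264, 193]), (0.58, [283, 223, 298, 254]), (0.36, [320, 128, 330, 145])]
[289.54387918 230.92090453]
```

```bash
python3 -m inch '{"targets":[{"claw":0.065,"translation":[0,0,-0.03],"yaw":0},{"claw":0.065,"translation":[0,0,-0.06],"yaw":0},{"claw":0.065,"translation":[0,0,-0.085],"yaw":0},{"claw":0.065,"translation":[0,0,-0.101],"yaw":0},{"claw":0.065,"translation":[0,0,-0.101],"yaw":0},{"claw":0.0,"translation":[0,0,-0.101],"yaw":0},{"claw":0.0,"translation":[0,0,-0.101],"yaw":0},{"claw":0.0,"translation":[0,0,-0.101],"yaw":0},{"claw":0.0,"translation":[0,0,-0.101],"yaw":0},{"claw":0.0,"translation":[0,0,-0.101],"yaw":0},{"claw":0.0,"translation":[0,0,-0.08],"yaw":0},{"claw":0.0,"translation":[0,0,-0.03],"yaw":0},{"claw":0.0,"translation":[0,0,0.0],"yaw":0}]}'
python3 -m inch '{"targets":[{"claw":0.0,"translation":[0,0.044,0],"yaw":0},{"claw":0.0,"translation":[0.05,0.044,0],"yaw":0},{"claw":0.0,"translation":[0.1,0.044,0],"yaw":0},{"claw":0.0,"translation":[0.15,0.044,0],"yaw":0},{"claw":0.0,"translation":[0.2,0.044,0],"yaw":0},{"claw":0.0,"translation":[0.2215,0.044,0],"yaw":0},{"claw":0.0,"translation":[0.2215,0.044,0],"yaw":0},{"claw":0.0,"translation":[0.2215,0.044,0],"yaw":0},{"claw":0.0,"translation":[0.2215,0.044,-0.03],"yaw":0},{"claw":0.0,"translation":[0.2215,0.044,-0.055],"yaw":0},{"claw":0.0,"translation":[0.2215,0.044,-0.075],"yaw":0},{"claw":0.0,"translation":[0.2215,0.044,-0.088],"yaw":0},{"claw":0.0,"translation":[0.2215,0.044,-0.0955],"yaw":0},{"claw":0.0,"translation":[0.2215,0.044,-0.0955],"yaw":0},{"claw":0.0,"translation":[0.2215,0.044,-0.0955],"yaw":0}]}'
python3 - <<'E'
from h import *
p=vision.read_camera("wrist");save(p,"w8.png")
p=vision.read_camera("scene");save(p,"sc8.png")
E
```

```text
time_s: 17.6
tool_pos: [0.4509, 0.0041, 0.1339]
tool_rot: [0.001, 0.707, 0.707, 0.001]
contact_force: [0.9, -0.3, -1.6]
finger_gap: 0.38
gripper_force: 59.9
time_s: 19.48
tool_pos: [0.6722, 0.0482, 0.0365]
tool_rot: [0.0, 0.707, 0.707, 0.0]
contact_force: [0.1, 0.6, -1.8]
finger_gap: 0.379
gripper_force: 60.3
```

View pics/w8.png

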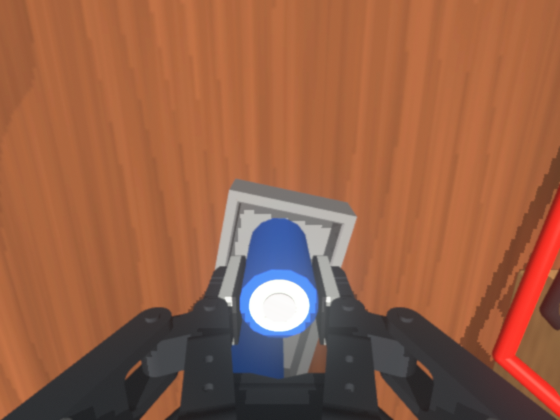

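The second fat cell is inside the upper well (280,300). Release and go to the near thin blue cell.

```bash
python3 -m inch '{"targets":[{"claw":0.0,"translation":[0,0,-0.001],"yaw":0},{"claw":0.065,"translation":[0,0,-0.001],"yaw":0},{"claw":0.065,"translation":[0,0,-0.001],"yaw":0},{"claw":0.065,"translation":[0,0,0],"yaw":0},{"claw":0.065,"translation":[0,0,0.03],"yaw":0},{"claw":0.065,"translation":[0,0,0.07],"yaw":0},{"claw":0.065,"translation":[0,0,0.0955],"yaw":0},{"claw":0.05,"translation":[-0.045,0.03,0.0955],"yaw":0},{"claw":0.05,"translation":[-0.09,0.06,0.0955],"yaw":0},{"claw":0.05,"translation":[-0.135,0.09,0.0955],"yaw":0},{"claw":0.05,"translation":[-0.18,0.12,0.0955],"yaw":0},{"claw":0.05,"translation":[-0.225,0.15,0.0955],"yaw":0},{"claw":0.05,"translation":[-0.27,0.18,0.0955],"yaw":0},{"claw":0.05,"translation":[-0.302,0.203,0.0955],"yaw":0},{"claw":0.05,"translation":[-0.302,0.203,0.0955],"yaw":0},{"claw":0.05,"translation":[-0.302,0.203,0.0955],"yaw":0},{"claw":0.05,"translation":[-0.302,0.203,0.0955],"yaw":0}]}'
python3 - <<'E'
from h import *
p=vision.read_camera("wrist");save(p,"w9.png");print(w2px(p,[.3698,.2513,.065]))
print([(round(d["score"],2),[int(x) for x in d["extent"]]) for d in vision.recognise("thin_cell_a",p)])
E
```

```text
time_s: 21.7
tool_pos: [0.3704, 0.2507, 0.1314]
tool_rot: [0.0, 0.708, 0.707, 0.0]
contact_force: [-0.5, 0.7, 0.4]
finger_gap: 0.584
gripper_force: 0.0
[278.4211774  221.32861585]
[(0.57, [267, 186, 292, 230])]
```

```bash
python3 -m inch '{"targets":[{"claw":0.05,"translation":[0,0,-0.03],"yaw":0},{"claw":0.05,"translation":[0,0,-0.06],"yaw":0},{"claw":0.05,"translation":[0,0,-0.085],"yaw":0},{"claw":0.05,"translation":[0,0,-0.101],"yaw":0},{"claw":0.05,"translation":[0,0,-0.101],"yaw":0},{"claw":0.0,"translation":[0,0,-0.101],"yaw":0},{"claw":0.0,"translation":[0,0,-0.101],"yaw":0},{"claw":0.0,"translation":[0,0,-0.101],"yaw":0},{"claw":0.0,"translation":[0,0,-0.101],"yaw":0},{"claw":0.0,"translation":[0,0,-0.101],"yaw":0},{"claw":0.0,"translation":[0,0,-0.08],"yaw":0},{"claw":0.0,"translation":[0,0,-0.03],"yaw":0},{"claw":0.0,"translation":[0,0,0.0],"yaw":0}]}'
python3 -m inch '{"targets":[{"claw":0.0,"translation":[0.02,-0.045,0],"yaw":0},{"claw":0.0,"translation":[0.04,-0.09,0],"yaw":0},{"claw":0.0,"translation":[0.06,-0.135,0],"yaw":0},{"claw":0.0,"translation":[0.08,-0.18,0],"yaw":0},{"claw":0.0,"translation":[0.1,-0.225,0],"yaw":0},{"claw":0.0,"translation":[0.12,-0.27,0],"yaw":0},{"claw":0.0,"translation":[0.14,-0.315,0],"yaw":0},{"claw":0.0,"translation":[0.16,-0.36,0],"yaw":0},{"claw":0.0,"translation":[0.18,-0.405,0],"yaw":0},{"claw":0.0,"translation":[0.2,-0.45,0],"yaw":0},{"claw":0.0,"translation":[0.206,-0.4675,0],"yaw":0},{"claw":0.0,"translation":[0.206,-0.4675,0],"yaw":0},{"claw":0.0,"translation":[0.206,-0.4675,0],"yaw":0},{"claw":0.0,"translation":[0.206,-0.4675,-0.03],"yaw":0},{"claw":0.0,"translation":[0.206,-0.4675,-0.055],"yaw":0},{"claw":0.0,"translation":[0.206,-0.4675,-0.075],"yaw":0},{"claw":0.0,"translation":[0.206,-0.4675,-0.088],"yaw":0},{"claw":0.0,"translation":[0.206,-0.4675,-0.0955],"yaw":0},{"claw":0.0,"translation":[0.206,-0.4675,-0.0955],"yaw":0},{"claw":0.0,"translation":[0.206,-0.4675,-0.0955],"yaw":0}]}'
python3 - <<'E'
from h import *
p=vision.read_camera("wrist");save(p,"w10.png")
E
```

```text
time_s: 23.42
tool_pos: [0.3704, 0.2517, 0.134]
tool_rot: [0.0, 0.707, 0.707, 0.001]
contact_force: [0.8, -0.0, 0.2]
finger_gap: 0.193
gripper_force: 58.5
time_s: 25.92
tool_pos: [0.5761, -0.2166, 0.0364]
tool_rot: [0.001, 0.707, 0.707, 0.0]
contact_force: [-0.5, -0.4, -1.2]
finger_gap: 0.191
gripper_force: 58.7
```

View pics/w10.png

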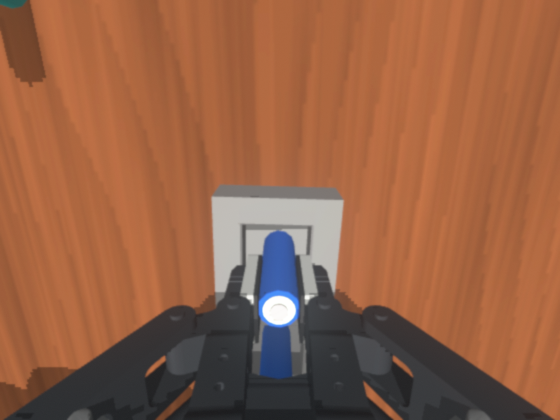

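Second thin cell is in the free narrow well (279,310). Release and go over the pack.

```bash
python3 -m inch '{"targets":[{"claw":0.0,"translation":[0,0,-0.001],"yaw":0},{"claw":0.05,"translation":[0,0,-0.001],"yaw":0},{"claw":0.05,"translation":[0,0,-0.001],"yaw":0},{"claw":0.05,"translation":[0,0,0],"yaw":0},{"claw":0.05,"translation":[0,0,0.03],"yaw":0},{"claw":0.05,"translation":[0,0,0.07],"yaw":0},{"claw":0.05,"translation":[0,0,0.0955],"yaw":0},{"claw":0.075,"translation":[-0.015,0.05,0.0955],"yaw":-0.05},{"claw":0.075,"translation":[-0.03,0.1,0.0955],"yaw":-0.1},{"claw":0.075,"translation":[-0.05,0.15,0.0955],"yaw":-0.15},{"claw":0.075,"translation":[-0.07,0.2,0.0955],"yaw":-0.2},{"claw":0.075,"translation":[-0.09,0.25,0.0955],"yaw":-0.2475},{"claw":0.075,"translation":[-0.1,0.3,0.0955],"yaw":-0.2475},{"claw":0.075,"translation":[-0.112,0.337,0.0955],"yaw":-0.2475},{"claw":0.075,"translation":[-0.112,0.337,0.0955],"yaw":-0.2475},{"claw":0.075,"translation":[-0.112,0.337,0.0955],"yaw":-0.2475},{"claw":0.075,"translation":[-0.112,0.337,0.0955],"yaw":-0.2475}]}'
python3 - <<'E'
from h import *
p=vision.read_camera("wrist");save(p,"w11.png")
E
```

```text
time_s: 28.1
tool_pos: [0.4639, 0.1198, 0.1313]
tool_rot: [0.0, 0.789, 0.614, -0.0]
contact_force: [0.2, -0.2, -0.5]
finger_gap: 0.878
gripper_force: 0.0
```

View pics/w11.png

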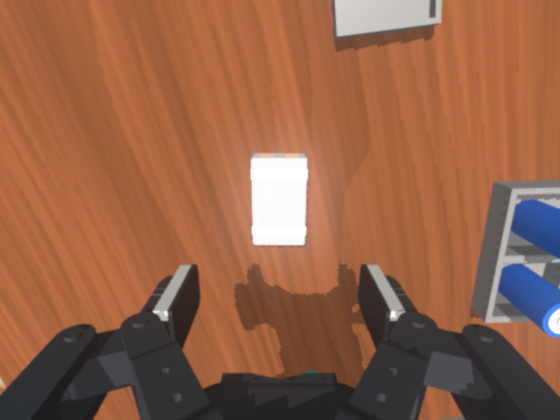

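```bash
python3 -m inch '{"targets":[{"claw":0.075,"translation":[0,0,-0.04],"yaw":0},{"claw":0.075,"translation":[0,0,-0.08],"yaw":0},{"claw":0.075,"translation":[0,0,-0.105],"yaw":0},{"claw":0.075,"translation":[0,0,-0.118],"yaw":0},{"claw":0.075,"translation":[0,0,-0.1235],"yaw":0},{"claw":0.075,"translation":[0,0,-0.1235],"yaw":0},{"claw":0.0,"translation":[0,0,-0.1235],"yaw":0},{"claw":0.0,"translation":[0,0,-0.1235],"yaw":0},{"claw":0.0,"translation":[0,0,-0.1235],"yaw":0},{"claw":0.0,"translation":[0,0,-0.1235],"yaw":0},{"claw":0.0,"translation":[0,0,-0.1235],"yaw":0}]}'
python3 -m inch '{"targets":[{"claw":0.0,"translation":[0,0,0.02],"yaw":0},{"claw":0.0,"translation":[0,0,0.05],"yaw":0},{"claw":0.0,"translation":[0,0,0.08],"yaw":0},{"claw":0.0,"translation":[0,0,0.08],"yaw":0}]}'
python3 - <<'E'
from h import *
p=vision.read_camera("wrist");save(p,"w12.png")
E
```

```text
time_s: 29.52
tool_pos: [0.4647, 0.1209, 0.0091]
tool_rot: [0.001, 0.789, 0.614, 0.001]
contact_force: [-1.5, -0.4, 6.9]
finger_gap: 0.501
gripper_force: 62.1
time_s: 30.02
tool_pos: [0.4657, 0.1211, 0.0905]
tool_rot: [0.001, 0.789, 0.614, 0.002]
contact_force: [-0.6, 0.5, -3.4]
finger_gap: 0.499
gripper_force: 61.6
```

View pics/w12.png

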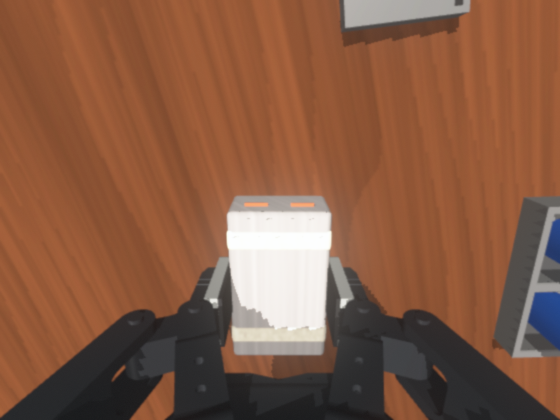

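```bash
python3 -m inch '{"targets":[{"claw":0.0,"translation":[0.035,0.045,0],"yaw":0.04},{"claw":0.0,"translation":[0.07,0.09,0],"yaw":0.08},{"claw":0.0,"translation":[0.1,0.135,0],"yaw":0.12},{"claw":0.0,"translation":[0.115,0.156,0],"yaw":0.12},{"claw":0.0,"translation":[0.115,0.156,0],"yaw":0.12},{"claw":0.0,"translation":[0.115,0.156,0],"yaw":0.12},{"claw":0.0,"translation":[0.115,0.156,-0.03],"yaw":0.12},{"claw":0.0,"translation":[0.115,0.156,-0.055],"yaw":0.12},{"claw":0.0,"translation":[0.115,0.156,-0.068],"yaw":0.12},{"claw":0.0,"translation":[0.115,0.156,-0.0725],"yaw":0.12},{"claw":0.0,"translation":[0.115,0.156,-0.0745],"yaw":0.12},{"claw":0.0,"translation":[0.115,0.156,-0.0745],"yaw":0.12},{"claw":0.0,"translation":[0.115,0.156,-0.0745],"yaw":0.12}]}'
python3 - <<'E'
from h import *
p=vision.read_camera("wrist");save(p,"w13.png")
E
```

```text
time_s: 31.7
tool_pos: [0.5792, 0.277, 0.0142]
tool_rot: [0.0, 0.751, 0.661, 0.001]
contact_force: [0.1, 0.2, -2.3]
finger_gap: 0.495
gripper_force: 61.7
```

View pics/w13.png

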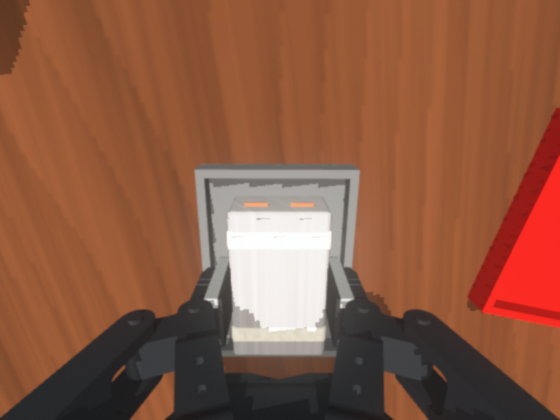

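Pack is in the grey tray with its far end (279,205) inside the wall (279,170). Release and retreat.

```bash
python3 -m inch '{"targets":[{"claw":0.055,"translation":[0,0,0],"yaw":0},{"claw":0.07,"translation":[0,0,0.001],"yaw":0},{"claw":0.075,"translation":[0,0,0.004],"yaw":0},{"claw":0.075,"translation":[0,0,0.03],"yaw":0},{"claw":0.075,"translation":[0,0,0.09],"yaw":0},{"claw":0.075,"translation":[-0.03,0,0.15],"yaw":0},{"claw":0.075,"translation":[-0.08,-0.05,0.2],"yaw":0},{"claw":0.075,"translation":[-0.13,-0.1,0.25],"yaw":0},{"claw":0.075,"translation":[-0.13,-0.1,0.25],"yaw":0},{"claw":0.075,"translation":[-0.13,-0.1,0.25],"yaw":0},{"claw":0.075,"translation":[-0.13,-0.1,0.25],"yaw":0}]}'
python3 - <<'E'
from h import *
s=vision.read_camera("scene");save(s,"f1.png");d=vision.read_camera("side");save(d,"f2.png")
a=cv2.imread("pics/f1.png")[90:310,60:460];b=cv2.imread("pics/f2.png")[130:340,190:380]
c=np.zeros((600,800,3),np.uint8);c[:352,:640]=cv2.resize(a,(640,352));c[352:562,:190]=b
cv2.imwrite("pics/f.png",cv2.resize(a,(800,440),interpolation=cv2.INTER_CUBIC))
E
```

```text
time_s: 33.12
tool_pos: [0.4488, 0.1768, 0.2634]
tool_rot: [0.0, 0.751, 0.66, 0.0]
contact_force: [-0.5, -0.5, -0.2]
finger_gap: 0.877
gripper_force: 0.0
```

View pics/f.png

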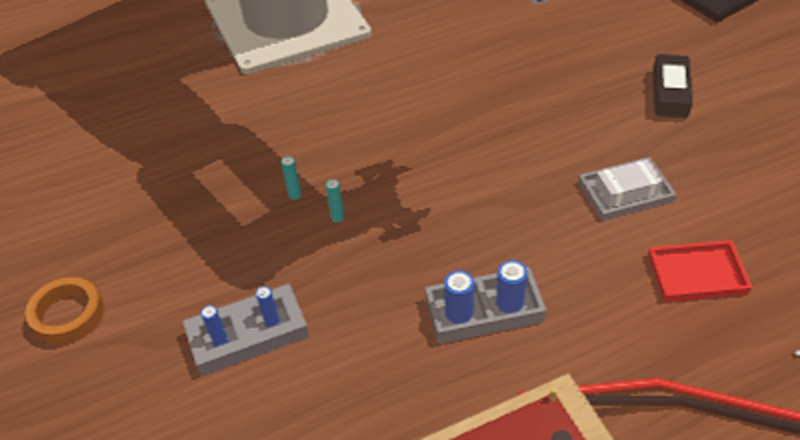

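All five are seated: thin cells at (214,325) and (266,307), fat cells at (459,298) and (511,287), and the pack in the grey tray at (628,182). The adapter, tape roll and turquoise cells have not moved.

```bash
python3 -c "
from rig import workorder
print(workorder.job_done())"
```

```text
the job is handed in; nothing more can be done
None
```

I handed the job in at about 33 s of the 118 s; no pass/fail verdict came back. The last scene picture shows both fat cells upright in the wide rack, both thin blue cells upright in the narrow rack, the pack flat in the grey tray, and the adapter, tape roll and turquoise cells not visibly moved.

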